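Close and lock the sliding mesh lid of a shop terrarium

ROBOT

A 6-joint arm with a two-finger parallel gripper is mounted at the origin on the work surface. World frame = base frame: x ahead of the robot, y to its left, z up, the work surface at z = 0. Lengths are in m, angles in rad, forces in N, time in s.
With the tool pointing down it reaches from about 0.25 to 0.775 m from the base axis. Payload 4 kg.
Tool frame: the origin (TCP) lies at the very end of the fingers, on their centre line; the grasp point (between the pads) lies 19 mm behind it; z points along the fingers, y is the line along which they close (so a half turn about z gives the same grasp; the last joint's range is limited). The gripper opens to 94 mm and grips with 3 to 60 N. Pads are 16 mm wide; open, the fingers measure 119 mm over their backs; the gripper's body (75 mm by 177 mm) begins 78 mm behind the grasp point.
Start: joints at [-1.415, 0.087, 1.371, -0, 1.684, -0.103], TCP at [0.141, -0.532, 0.206] pointing down, gripper open.
Joint ranges: [-3.1, 3.1], [-0.76, 2.03], [0.27, 2.55], [-1.08, 4.22], [0.17, 2.65], [-2.57, 2.57]. Speed limits (rad/s): [2.79, 2.79, 3.14, 3.14, 3.14, 3.14].

INTERFACE

Orientations are given as [roll, pitch, yaw] about the fixed x, y, z axes, in that order (R = Rz(yaw) Ry(pitch) Rx(roll)).
In Python, from bench import robot gives the robot as it stands. The module is installed in compiled form; this text tells all that it offers.
- The arm moves only by the tool move_arm, never from a script. Its argument "deltas" is one flat list of numbers, 7 for each row, row after row: the turn, a rotation vector about the tool's x, y, z in rad, then the shift along the tool's x, y, z in cm, then the closure, from -1 (fully open) to 1 (shut). A call has 1 to 8 rows; each row is the pose to reach, as a shift and turn from the pose commanded when the call began, along the tool's axes at that moment; what a row does not reach only later rows make up. A row lasts 1/10 s, in which the tool goes at most 50 mm and 8.59 degrees, less where a joint would pass 70% of its speed; a pose out of reach is approached as far as the arm can. A call with a gripper value outside its range is refused whole. The fingers move at their own pace and stop on an object; the grip force is fixed at half the most. Time passes only in rows, so rows that repeat a pose let the fingers close. It gives the time, the measured TCP pose, the force, the opening and the grip force at its end, in the units of the state.
- robot.get_obs(): the state, without advancing time (a new reading comes with each control period).
- robot.snapshot(name): name is "scene" or "top"; returns a dict with "image" (384x512x3 uint8, red, green, blue), "depth" (384x512 float32, m along the optical axis (not along the pixel's ray), 0 where there is no reading), "fov_y" (degrees; the focal length in pixels is half the picture's height over the tangent of half this angle, whatever the lens; pixels are square), "cx", "cy" (the principal point, pixels), "origin" and "orientation" of the camera in the world. Camera axes: x right, y up, looking along -z (the intrinsics and any distortion apply to the point x, -y, -z); pixel columns grow to the right and rows downward; lengths in m; the calibration is good to about 2 mm. A picture is of the moment at which its call begins.
- robot.close_job(): hands the job in; it is judged then, once.
The state is a dict: "time": time; "joint_positions": joint angles; "qvel": joint speeds; "joint_torque": joint torques, N m; "tool_pos": TCP position; "ee_rot": TCP orientation; "wrist_force": force on the tool from outside, world axes, zero at the start; "wrist_torque": the same for the moment, N m; "width": finger opening in m; "finger_force": force on a finger pad.
Only numpy, scipy, OpenCV 4.12 (cv2) and the standard library are available. Lean on these libraries where they do the work, as an engineer would, in place of code of your own. Each camera call takes 0.05 s, during which the arm holds its last target. There are 200 camera calls.

TASK

Close up the terrarium: pick the mesh lid up off the counter by its yellow grip and slide it in from the open end, under the two side rails and under the lamp hood, grip end last, until it is fully home against the back. Then swing the red keeper bar across behind the lid until it snaps shut. Don't knock the lamp or ram the lid, and leave the other goods where they are.

Things in the scene. Friction and masses are not known exactly. Their poses are not given: they have to be found in the camera images.
- tank: Fixed glass terrarium, black rim with grey lips on top, 230 long (x) x 200 wide (y) x 155 high (all mm); origin under its centre, z up. The lid slides in along +x from the open end (-x). There the rim is a flat sill, top z = 140, from x = -115 to -85, open above. Behind it run the side rails (see mouth) and a back stop with its face at x = 105. The top between the rails is open.
- lamp: Grey LED hood fixed across the tank on two legs, over the front of the rails. Hood 60 along tank x (x = -90 to -30), 196 across, underside 190 and top 226 above the counter; origin at tank x = -60, y = 0, z = 155. Not to be knocked. The lid and its grip pass under it, but the gripper does not: let go before it, and push the rest of the way with fingers leaned back from it by 30 to 40 degrees.
- lid: Loose lid lying on the counter, green frame with dark wire mesh, 190 long (x) x 150 wide (y) x 6 thick, 200 to 325 g; origin at the centre of its underside, z up. +x is the end that goes in first. A yellow grip fin stands on its trailing end.
- lid_grip (a point): Centre of the yellow grip fin of the lid, at x = -70, y = 0, z = 18 in the lid's frame. The fin is 40 long (lid x) x 12 wide (lid y, the way to pinch it) x 24 high (z = 6 to 30 of the lid). The weight hangs out ahead of it: pinch hard.
- lid_nose (a point): Middle of the leading edge of the lid's underside (lid x = 95).
- mouth (a point): Start of the rails, middle: tank x = -85, y = 0, z = 140; axes of the tank. Each rail: ledge top z = 140 (level with the sill), cheek at y = +-77 (154 apart), grey lip over the ledge, underside z = 149, top 155, overhanging 11 inward of the cheek: a channel 9 high. Over the first 35 the cheeks open out by 2 as a lead-in; the lips' ends are square.
- home (a point): Where the lid's origin is when it is home against the back stop: tank x = 10, y = 0, z = 140; axes of the tank. The grip's rear end is then at tank x = -80 and the lid's trailing edge at x = -85, both under the front of the lamp hood.
- keeper (a joint): Red keeper bar on the sill, turning level about a vertical pin. 0 rad: open stop; 2.17: shut, along tank +y, 3 mm behind the home lid. Growing values turn clockwise seen from above. Over-centre spring: it resists up to about 1.6 rad (at most 3 N at the bar's end), then snaps shut by itself. It cannot shut while the lid sticks out. Starts at 0 to 0.25, clear of the lid's path.
- keeper_hinge (a point): The keeper's pin at the underside of the bar: tank x = -94, y = -88, z = 141.5. At joint value q the bar points, in the tank's frame, at angle 3.74 - q rad from tank +x (counter-clockwise from above).
- keeper_tip (a point): Top of the keeper's round thumb post, 90 from the pin, 12 across; its top is 173.5 above the counter. The bar is 12 wide, its underside 142.5 and top 154.5 above the counter, and reaches 96 from the pin.
- dish: Blue ceramic water dish, 92 across, 30 high, loose; origin under its centre. Leave alone.
- bottle: White bottle with red cap, 48 across, 110 high, loose; origin under its centre. Leave alone.
- carrier: Small yellow animal carrier with clear sides, 100 x 140 x 90 high, loose; origin under its centre. Leave alone.

How it is judged:
By the outcome, as a careful person would: the job done as asked, in the order asked, and still so for the second after the job is handed in, with the robot touching nothing.
It also fails if it takes over 67 s, if anything falls off the work surface, if the arm or the gripper's body presses on something with over 40 N, if the wrist force passes 120 N, or if a joint passes its speed limit or range.

## Working session

There is one attempt and no reset: what is moved stays moved. The work goes in short steps, Python scripts to look and compute and a tool call to move; the robot and the scene stay as the last step left them, time stands still between calls to the robot, and variables do not carry over. Pictures are saved under pics/ and viewed, at most 13 in all, crops included, and the job is handed in when it is done.

Besides the shell and the picture viewer there is one more tool, called after "Call:" by a JSON object that holds its "api" and its "payload", one argument or row to a line. move_arm: Moves the arm, as the interface text tells. Its arguments: {"type":"object","properties":{"deltas":{"type":"array","items":{"type":"number"}}},"required":["deltas"]}

```bash
mkdir -p pics
cat > h.py <<'E'
import numpy as np, cv2
from scipy.spatial.transform import Rotation as R
from bench import robot
def rot(o):
    o=np.array(o,float)
    return o if o.shape==(3,3) else (R.from_quat(o).as_matrix() if o.size==4 else R.from_euler('xyz',o).as_matrix())
def cloud(s):
    h,w=s['depth'].shape; f=h/2/np.tan(np.radians(s['fov_y'])/2)
    v,u=np.mgrid[0:h,0:w]; d=s['depth']
    p=np.stack([(u-s['cx'])/f*d,-(v-s['cy'])/f*d,-d],-1)
    return p@rot(s['orientation']).T+np.array(s['origin'])
def save(s,n,crop=None,k=1):
    im=s['image'][...,::-1]
    if crop: a,b,c,d=crop; im=im[b:d,a:c]
    cv2.imwrite(f'pics/{n}.png',cv2.resize(im,None,fx=k,fy=k,interpolation=cv2.INTER_CUBIC))
E
python3 - <<'E'
from h import *
for n in('scene','top'):
    s=robot.snapshot(n); save(s,n+'0',k=1.5); np.save(n+'0.npy',s,allow_pickle=True)
    print(n,{k:v for k,v in s.items() if k not in('image','depth')})
print(robot.get_obs())
E
```

```text
scene {'fov_y': 42.09876409783718, 'cx': 254.1222905754109, 'cy': 182.6160995012643, 'origin': array([1.3669489 , 0.0576255 , 0.78576127]), 'orientation': array([ 0.85736908, -0.0204219 ,  1.76126827])}
top {'fov_y': 56.351074265620454, 'cx': 260.5182407612524, 'cy': 186.70969791139964, 'origin': array([ 0.5368427 , -0.10113172,  0.93014431]), 'orientation': array([ 0.1060769 ,  0.03688902, -1.54547746])}
{'time': 0.1, 'joint_positions': array([-1.41508517e+00,  8.78744919e-02,  1.37210635e+00,  2.94484011e-05,
        1.68362720e+00, -1.03111166e-01]), 'qvel': array([-0.00035059, -0.00083836, -0.00532494, -0.00019699,  0.00134168,
        0.000267  ]), 'joint_torque': array([ 2.82610927e-03, -3.41248405e+01, -3.03303194e+01,  7.20637827e-02,
        3.04245937e-02, -9.42601628e-05]), 'tool_pos': array([ 0.14068873, -0.53117693,  0.20442322]), 'ee_rot': array([-3.13959098e+00, -2.36553356e-04,  2.58825373e-01]), 'wrist_force': array([1.15785188, 0.08463119, 0.42394353]), 'wrist_torque': array([-0.00623124,  0.04555662, -0.00369296]), 'finger_force': 0.0, 'width': 0.09411760239042889}
```

View pics/scene0.png

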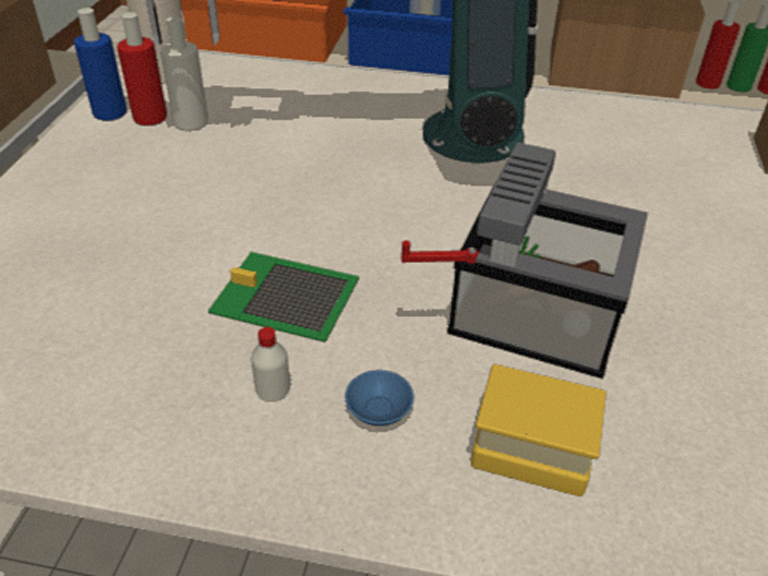

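View pics/top0.png

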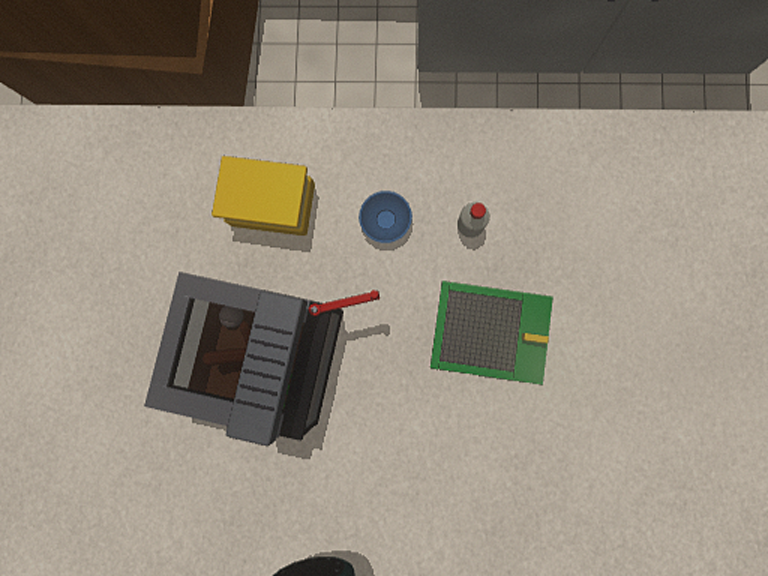

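Scene view (768x576): the lid lies at about (285,295) with its grip at (243,277), the tank is at about (545,270), and the red keeper post is at (405,247). Top view: the lid spans (432–552, 281–384) with its grip at (536,338). The open end of the tank faces right, and the keeper runs from the pin at (314,310) to the tip at (375,295).

```bash
cat > meas.py <<'E'
from h import *
def rect(p):
    r=cv2.minAreaRect((p[:,:2]*1000).astype(np.float32)); return np.round(r[0],1),np.round(r[1],1),round(r[2],2)
for n in('scene','top'):
    s=np.load(n+'0.npy',allow_pickle=True).item(); P=cloud(s); im=s['image'].astype(int); r,g,b=im[...,0],im[...,1],im[...,2]
    x,y,z=P[...,0],P[...,1],P[...,2]; ok=s['depth']>0
    hsv=cv2.cvtColor(s['image'],cv2.COLOR_RGB2HSV).astype(int)
    G=ok&(hsv[...,0]>45)&(hsv[...,0]<80)&(hsv[...,1]>120)&(z<.03)&(y<-.1)&(x>.2)&(x<.8)
    print(n,'table z',np.median(z[ok&(abs(z)<.02)&(hsv[...,1]<60)]))
    print(' lid',rect(P[G]),np.median(z[G]))
    Y=ok&(hsv[...,0]>18)&(hsv[...,0]<32)&(hsv[...,1]>130)&(x>.2)&(x<.65)&(y<-.1)
    print(' fin',rect(P[Y]),np.percentile(z[Y],[5,50,95]),Y.sum())
    H=ok&(z>.218)&(z<.235)&(hsv[...,1]<60)&(y>-.15)&(x>.15)&(x<.75)
    print(' hood',rect(P[H]),np.median(z[H]),H.sum())
    L=ok&(z>.149)&(z<.162)&(hsv[...,1]<60)&(x>.15)&(x<.75)&(y>-.15)
    print(' lips',rect(P[L]),np.median(z[L]),L.sum())
    K=ok&(((hsv[...,0]<8)|(hsv[...,0]>172))&(hsv[...,1]>150))&(z>.13)&(z<.19)
    print(' keeper',rect(P[K]),np.percentile(z[K],[5,50,95]))
    T=K&(z>.164); print(' post',P[T].mean(0)*1000,T.sum())
E
python3 meas.py
```

```text
scene table z -0.0020642713525007572
 lid (array([ 552.3, -234.8]), array([190.4, 150.6]), 83.5) 0.003746999354016567
 fin (array([ 542.4, -304.9]), array([43.6, 17.1]), 83.5) [0.00571789 0.02089643 0.02911017] 165
 hood (array([377.9,  75.2]), array([440.9, 117.3]), 8.43) 0.22413273452795301 1847
 lips (array([397.5, 123.4]), array([320.5, 454.9]), 89.34) 0.1531319905067854 2581
 keeper (array([ 375.9, -248.2]), array([1069.8,  258.3]), 66.18) [0.13425757 0.1510002  0.16317773]
 post [ 460.47649137 -214.90292561  167.97476993] 29
top table z 0.0011290796929702696
 lid (array([ 549.3, -237.3]), array([189.3, 147.1]), 83.11) 0.007099574415286192
 fin (array([ 541.9, -306.4]), array([39.5, 10.5]), 82.85) [0.02819921 0.03076849 0.03344562] 69
 hood (array([494.5,  89.8]), array([ 60.6, 196.2]), 79.07) 0.22706206028859355 3080
 lips (array([410.6, 141.7]), array([458.4, 264.1]), 10.48) 0.15590254591582037 2750
 keeper (array([586.6,  -1.9]), array([ 16.4, 102.9]), 16.04) [0.15293011 0.15596171 0.17476742]
 post [596.49105383 -47.51564243 174.81432187] 22
```

```bash
cat >> h.py <<'E'
def rect(p):
    r=cv2.minAreaRect((p[:,:2]*1000).astype(np.float32)); return np.round(r[0],1),np.round(r[1],1),round(r[2],2)
def delta(pos,yaw,lean=0,pitch=None):
    """deltas from measured pose to target TCP (m), tool down with tool x at yaw(deg), leaned about tool y (deg)"""
    o=robot.get_obs(); R0=rot(o['ee_rot']); Rt=R.from_euler('z',yaw,degrees=True).as_matrix()@np.diag([1,-1,-1.])@R.from_euler('y',lean,degrees=True).as_matrix()
    d=R.from_matrix(R0.T@Rt).as_rotvec(); t=R0.T@(np.array(pos)-o['tool_pos'])*100
    print('t',round(o['time'],2),'pos',o['tool_pos'].round(4),'rpy',np.degrees(o['ee_rot']).round(2),'F',o['wrist_force'].round(1),'w',round(o['width'],4)); print('turn',d.round(3),'shift cm',t.round(2))
E
python3 - <<'E'
from h import *
for n in('scene','top'):
    s=np.load(n+'0.npy',allow_pickle=True).item(); P=cloud(s); x,y,z=P[...,0],P[...,1],P[...,2]
    hsv=cv2.cvtColor(s['image'],cv2.COLOR_RGB2HSV).astype(int)
    near=(s['depth']>0)&(abs(x-.5)<.16)&(abs(y-.12)<.17)&(hsv[...,1]<70)
    dz={'scene':.002,'top':-.001}[n]
    for nm,zz in(('hood',.226),('lips',.155)):
        m=near&(abs(z+dz-zz)<.003); m=cv2.morphologyEx(m.astype(np.uint8),cv2.MORPH_OPEN,np.ones((3,3)))>0
        print(n,nm,rect(P[m]),m.sum())
    K=(s['depth']>0)&((hsv[...,0]<8)|(hsv[...,0]>172))&(hsv[...,1]>150)&(abs(z-.155)<.025)&(x>.5)&(x<.65)&(abs(y)<.1)
    print(' keeper',rect(P[K]))
delta((.5435,-.295,.10),83.2)
E
```

```text
scene hood (array([495.9,  92.8]), array([ 59.5, 195.3]), 78.85) 1409
scene lips (array([509.1, 166.1]), array([200.3, 205.6]), 79.14) 2200
 keeper (array([569.3,  22.1]), array([ 64.9, 146.5]), 3.04)
top hood (array([494.7,  89.7]), array([ 59.7, 195.1]), 79.06) 2676
top lips (array([515.9, 201.1]), array([126. , 200.1]), 78.96) 2386
 keeper (array([586.6,  -1.9]), array([ 16.4, 102.9]), 16.04)
t 0.1 pos [ 0.1407 -0.5312  0.2044] rpy [-1.7989e+02 -1.0000e-02  1.4830e+01] F [1.2 0.1 0.4] w 0.0941
turn [-2.000e-03 -1.000e-03 -1.193e+00] shift cm [ 44.98 -12.5   10.48]
```

Call:
{"api": "move_arm", "payload": {
  "deltas": [0,0,-1.193,45,-12.5,8,-1,0,0,-1.193,45,-12.5,8,-1,0,0,-1.193,45,-12.5,8,-1,0,0,-1.193,45,-12.5,8,-1,0,0,-1.193,45,-12.5,8,-1,0,0,-1.193,45,-12.5,8,-1,0,0,-1.193,45,-12.5,8,-1,0,0,-1.193,45,-12.5,8,-1]
}}

```text
time: 0.9
tool_pos: [0.4823, -0.331, 0.1371]
ee_rot: [-3.141, -0.0, 1.458]
wrist_force: [-0.0, -0.5, 0.8]
width: 0.0939
finger_force: 0.0
```

```bash
python3 -c "
from h import *
delta((.5435,-.2976,.04),83.2)"
```

```text
t 0.9 pos [ 0.4823 -0.331   0.1371] rpy [-1.7997e+02 -1.0000e-02  8.3530e+01] F [-0.  -0.5  0.8] w 0.0939
turn [-0.001 -0.     0.006] shift cm [4.   5.71 9.71]
```

Call:
{"api": "move_arm", "payload": {
  "deltas": [0,0,0.006,4,5.7,5,-1,0,0,0.006,4,5.7,8,-1,0,0,0.006,4,5.7,8,-1,0,0,0.006,4,5.7,8,-1,0,0,0.006,4,5.7,8,-1]
}}

```text
time: 1.4
tool_pos: [0.5422, -0.3008, 0.0594]
ee_rot: [3.14, 0.001, 1.445]
wrist_force: [0.1, -0.7, 0.3]
width: 0.0942
finger_force: 0.0
```

```bash
python3 -c "
from h import *
s=robot.snapshot('top');save(s,'top1',(270,150,400,300),5)
delta((.5435,-.2976,.008),83.2)"
```

```text
t 1.45 pos [ 0.5425 -0.3013  0.0604] rpy [1.7983e+02 1.3000e-01 8.2750e+01] F [-0.3 -1.2 -0.3] w 0.094
turn [ 0.003  0.002 -0.008] shift cm [0.39 0.04 5.24]
```

Call:
{"api": "move_arm", "payload": {
  "deltas": [0.002,0.002,-0.008,0.4,0.1,3,-1,0.002,0.002,-0.008,0.4,0.1,4.6,-1,0.002,0.002,-0.008,0.4,0.1,5.1,-1,0.002,0.002,-0.008,0.4,0.1,5.1,-1]
}}

```text
time: 1.85
tool_pos: [0.5433, -0.2964, 0.0076]
ee_rot: [-3.14, -0.002, 1.453]
wrist_force: [0.1, 0.7, 0.3]
width: 0.0941
finger_force: 0.0
```

```bash
python3 -c "
from h import *
delta((.5435,-.2976,.008),83.2)"
```

```text
t 1.85 pos [ 0.5433 -0.2964  0.0076] rpy [-1.7989e+02 -9.0000e-02  8.3230e+01] F [0.1 0.7 0.3] w 0.0941
turn [-0.002 -0.002  0.001] shift cm [-0.11  0.03 -0.04]
```

View pics/top1.png

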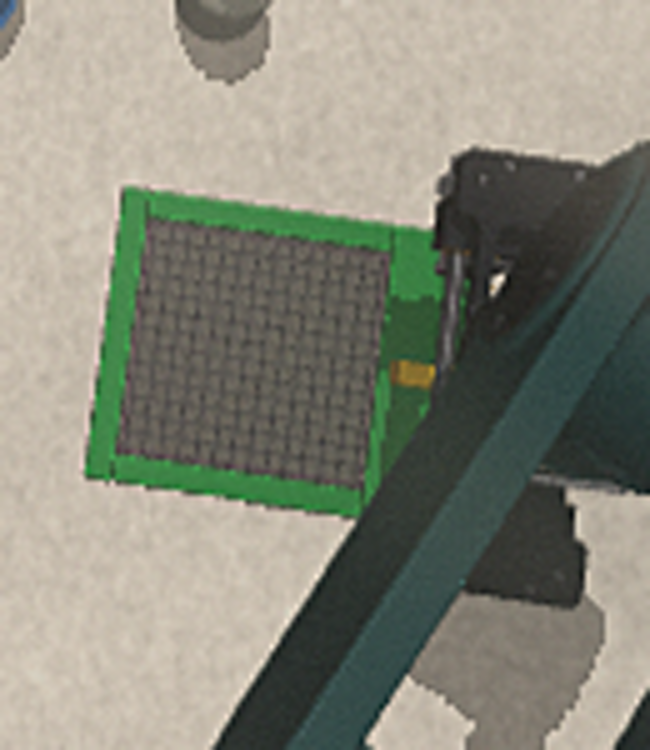

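The crop shows the gripper straddling the yellow fin, which is visible at (412,373), with the lid square to it. Next I close the fingers and lift.

Call:
{"api": "move_arm", "payload": {
  "deltas": [0,0,0,0,0,0,1,0,0,0,0,0,0,1,0,0,0,0,0,0,1,0,0,0,0,0,0,1,0,0,0,0,0,0,1,0,0,0,0,0,0,1,0,0,0,0,0,0,1,0,0,0,0,0,0,1]
}}

```text
time: 2.65
tool_pos: [0.5438, -0.2957, 0.0069]
ee_rot: [-3.14, -0.002, 1.454]
wrist_force: [0.5, -0.2, 0.6]
width: 0.0332
finger_force: 0.0
```

Call:
{"api": "move_arm", "payload": {
  "deltas": [0,0,0,0,0,0,1,0,0,0,0,0,0,1,0,0,0,0,0,0,1,0,0,0,0,0,0,1,0,0,0,0,0,0,1,0,0,0,0,0,0,1]
}}

```text
time: 3.25
tool_pos: [0.5435, -0.2957, 0.0069]
ee_rot: [-3.139, -0.002, 1.454]
wrist_force: [-2.7, 0.1, 0.4]
width: 0.0117
finger_force: 30.0
```

Call:
{"api": "move_arm", "payload": {
  "deltas": [0,0,0,0,0,-0.5,1,0,0,0,0,0,-1.5,1,0,0,0,0,0,-3,1,0,0,0,0,0,-5,1,0,0,0,0,0,-7,1,0,0,0,0,0,-9,1,0,0,0,0,0,-10,1,0,0,0,0,0,-10,1]
}}

```text
time: 4.05
tool_pos: [0.5454, -0.2968, 0.1101]
ee_rot: [3.138, 0.001, 1.454]
wrist_force: [0.1, -0.9, -3.4]
width: 0.012
finger_force: 30.0
```

```bash
cat >> h.py <<'E'
def lid(n,name=None,zmin=.03,roi=None):
    """plane and frame of the green lid in view n"""
    s=robot.snapshot(n); P=cloud(s); z=P[...,2]; hsv=cv2.cvtColor(s['image'],cv2.COLOR_RGB2HSV).astype(int)
    m=(s['depth']>0)&(hsv[...,0]>45)&(hsv[...,0]<80)&(hsv[...,1]>120)&(hsv[...,2]>60)&(z>zmin)&(P[...,0]>.3)&(P[...,0]<.75)
    p=P[m]; c=p.mean(0)
    for _ in range(3):
        A=np.c_[p[:,:2]-c[:2],np.ones(len(p))]; k=np.linalg.lstsq(A,p[:,2],rcond=None)[0]; r=p[:,2]-A@k; p=p[abs(r)<.003]
    if name: save(s,name,roi,4 if roi else 1.5)
    print(n,'lid pts',len(p),'rect',rect(p),'slope x,y deg',np.degrees(np.arctan(k[:2])).round(2),'z at',c[:2].round(4),k[2].round(4)); return s,p,k,c
E
python3 - <<'E'
from h import *
lid('top'); lid('scene','scene2'); delta((.5,.1,.2),79)
E
```

```text
top lid pts 1041 rect (array([ 552.5, -238.5]), array([189.2, 148.1]), 83.57) slope x,y deg [ 0.23 -0.3 ] z at [ 0.5619 -0.2096] 0.1099
scene lid pts 761 rect (array([ 554.1, -235.1]), array([184.9, 152.8]), 84.43) slope x,y deg [ 0.46 -1.06] z at [ 0.5675 -0.2315] 0.1042
t 4.15 pos [ 0.5438 -0.2958  0.1068] rpy [-1.7987e+02 -1.2000e-01  8.3300e+01] F [ 0.3 -0.3 -3.4] w 0.0116
turn [-0.002 -0.002  0.075] shift cm [38.81 -8.99 -9.23]
```

```bash
cat >> h.py <<'E'
TO=np.array([.5067,.1501]); TY=79.0
def tk(x,y,z):
    a=np.radians(TY); u=np.array([np.cos(a),np.sin(a)]); return np.r_[TO+x*u+y*np.array([-u[1],u[0]]),z]
E
python3 - <<'E'
from h import *
delta(tk(-.357,0,.165),79)
E
```

```text
t 4.15 pos [ 0.5438 -0.2958  0.1068] rpy [-1.7987e+02 -1.2000e-01  8.3300e+01] F [ 0.3 -0.3 -3.4] w 0.0116
turn [-0.002 -0.002  0.075] shift cm [  8.26 -11.58  -5.78]
```

Call:
{"api": "move_arm", "payload": {
  "deltas": [0,0,0.005,0.2,-1,-0.6,1,0,0,0.02,0.8,-3,-2,1,0,0,0.04,2,-5.5,-3.5,1,0,0,0.055,3.8,-8,-5,1,0,0,0.07,5.8,-10,-5.8,1,0,0,0.075,7.4,-11.2,-5.8,1,0,0,0.075,8.2,-11.6,-5.8,1,0,0,0.075,8.2,-11.6,-5.8,1]
}}

```text
time: 4.95
tool_pos: [0.4377, -0.2001, 0.1648]
ee_rot: [-3.139, -0.002, 1.38]
wrist_force: [-0.3, 0.2, -2.6]
width: 0.0114
finger_force: 30.0
```

Run:
```python
from h import *
lid('top'); lid('scene'); delta(tk(-.280,0,.165),79)
```

```text
top lid pts 963 rect (array([ 450.6, -133.5]), array([171. , 147.8]), 79.12) slope x,y deg [-0.2  -0.56] z at [ 0.4561 -0.0976] 0.1651
scene lid pts 217 rect (array([ 450.4, -158.5]), array([165.9,  82.8]), 4.74) slope x,y deg [ 0.15 -3.07] z at [ 0.4684 -0.1376] 0.1599
t 5.05 pos [ 0.4384 -0.2013  0.1648] rpy [-1.7984e+02 -9.0000e-02  7.9000e+01] F [ 0.4 -1.1 -3.1] w 0.0116
turn [-0.003 -0.002  0.   ] shift cm [ 7.8  -0.   -0.01]
```

Call:
{"api": "move_arm", "payload": {
  "deltas": [0,0,0,0.5,0,0,1,0,0,0,1.8,0,0.3,1,0,0,0,3.6,0,0.7,1,0,0,0,5.4,0,1,1,0,0,0,6.8,0,1.2,1,0,0,0,7.6,0,1.3,1,0,0,0,7.8,0,1.3,1,0,0,0,7.8,0,1.3,1]
}}

```text
time: 5.85
tool_pos: [0.4535, -0.1244, 0.1526]
ee_rot: [-3.14, -0.001, 1.379]
wrist_force: [0.2, -0.5, -2.8]
width: 0.0117
finger_force: 30.0
```

Run:
```python
from h import *
s=np.load('top0.npy',allow_pickle=True).item(); P=cloud(s)
m=(abs(P[...,0]-.45)<.15)&(abs(P[...,1]+.15)<.12)&(abs(P[...,2])<.004)&(s['depth']>0); p=P[m]
print('table slope',np.degrees(np.linalg.lstsq(np.c_[p[:,:2],np.ones(len(p))],p[:,2],rcond=None)[0][:2]))
s,p,k,c=lid('top','top3',(170,170,330,310)); lid('scene')
u=np.array([.1908,.9816]);v=np.array([-u[1],u[0]]); q=(p[:,:2]-[.5061,.1486]); X=q@u*1000;Y=q@v*1000
for a in range(-260,-110,20):
    w=(X>a)&(X<a+20); w.any() and print(a,Y[w].min().round(1),Y[w].max().round(1))
print('nose x',np.percentile(X,99.5))
delta(tk(-.250,0,.1494),79)
```

```text
table slope [ 0.09947166 -0.17231924]Traceback (most recent call last):
  File "<stdin>", line 5, in <module>
  File "h.py", line 26, in lid
    m=(s['depth']>0)&(hsv[...,0]>45)&(hsv[...,0]<80)&(hsv[...,1]>120)&(hsv[...,2]>60)&(z>zmin)&(P[...,0]>.3)&(P[...,0]<.75)
                                                                                       ^^^^^^
ValueError: operands could not be broadcast together with shapes (384,512) (4,)
```

Run:
```python
from h import *
s,p,k,c=lid('top','top3',roi=(170,170,330,310)); lid('scene')
u=np.array([.1908,.9816]);v=np.array([-u[1],u[0]]); q=(p[:,:2]-[.5061,.1486]); X=q@u*1000;Y=q@v*1000
for a in range(-260,-110,20):
    w=(X>a)&(X<a+20); w.any() and print(a,Y[w].min().round(1),Y[w].max().round(1))
print('nose x',np.percentile(X,99.5))
delta(tk(-.250,0,.1494),79)
```

```text
top lid pts 1043 rect (array([466.1, -62.9]), array([181.1, 148.9]), 79.11) slope x,y deg [-0.05 -0.17] z at [ 0.4856 -0.0307] 0.1526
scene lid pts 353 rect (array([ 484.6, -103. ]), array([197., 121.]), 23.35) slope x,y deg [ 0.41 -2.46] z at [ 0.4847 -0.0661] 0.1482
-260 -74.4 -62.6
-240 -74.4 -62.8
-220 -75.6 -62.8
-200 -75.3 73.3
-180 -75.1 73.2
-160 -74.9 73.3
-140 -75.4 73.5
nose x -125.04945337113415
t 6.0 pos [ 0.4534 -0.125   0.1527] rpy [-1.799e+02 -8.000e-02  7.896e+01] F [-0.   0.1 -2.5] w 0.0119
turn [-0.002 -0.001 -0.001] shift cm [ 3.03 -0.02  0.33]
```

View pics/top3.png

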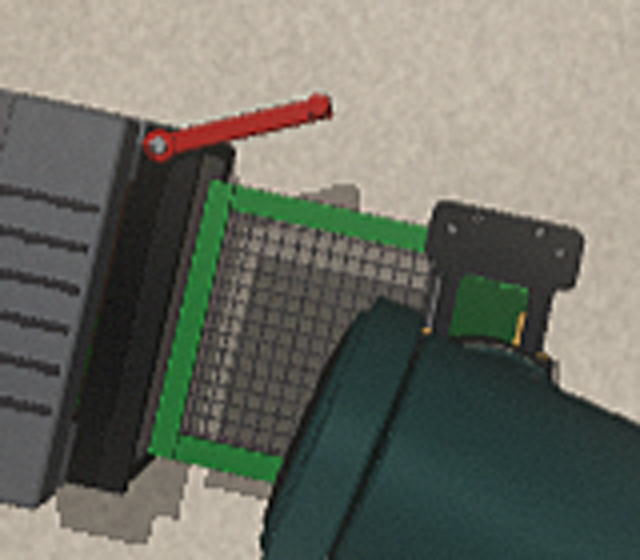

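Call:
{"api": "move_arm", "payload": {
  "deltas": [0,0,0,0.2,0,0.1,1,0,0,0,0.6,0,0.1,1,0,0,0,1.1,0,0.2,1,0,0,0,1.6,0,0.3,1,0,0,0,2.0,0,0.35,1,0,0,0,2.4,0,0.37,1,0,0,0,2.7,0,0.37,1,0,0,0,2.7,0,0.37,1]
}}

```text
time: 6.8
tool_pos: [0.4585, -0.0975, 0.1488]
ee_rot: [-3.14, -0.002, 1.38]
wrist_force: [0.2, 0.6, -1.8]
width: 0.0118
finger_force: 30.0
```

Run:
```python
from h import *
s,p,k,c=lid('top')
u=np.array([.1908,.9816]);v=np.array([-u[1],u[0]]); q=(p[:,:2]-[.5061,.1486]); X=q@u*1000;Y=q@v*1000
print('nose x',np.percentile(X,99.5),Y.min(),Y.max(), 'z table-corr', p[X>-115][:,2].mean()-.001, p[X<-150][:,2].mean()-.001)
delta(tk(-.220,0,.149),79)
```

```text
top lid pts 933 rect (array([471.6, -32.6]), array([174.1, 149.3]), 78.83) slope x,y deg [-0.04 -0.11] z at [ 0.4964 -0.0026] 0.1488
nose x -97.98019572996473 -75.58978834795786 73.80116866701208 z table-corr 0.14769424113847385 0.1479101368758631
t 6.85 pos [ 0.4585 -0.0978  0.1489] rpy [-1.7988e+02 -9.0000e-02  7.9030e+01] F [ 0.7 -0.1 -2.8] w 0.0118
turn [-0.002 -0.002  0.001] shift cm [ 3.25  0.   -0.01]
```

Call:
{"api": "move_arm", "payload": {
  "deltas": [0,0,0,0.3,0,0,1,0,0,0,0.7,0,0,1,0,0,0,1.1,0,0,1,0,0,0,1.5,0,0,1,0,0,0,1.9,0,0,1,0,0,0,2.3,0,0,1,0,0,0,2.7,0,0,1,0,0,0,3.0,0,0,1]
}}

```text
time: 7.65
tool_pos: [0.4642, -0.0681, 0.1489]
ee_rot: [-3.139, -0.002, 1.379]
wrist_force: [-0.6, 0.2, -3.6]
width: 0.0121
finger_force: 30.0
```

Call:
{"api": "move_arm", "payload": {
  "deltas": [0,0,0,0.5,0,0,1,0,0,0,1.0,0,0,1,0,0,0,1.6,0,0,1,0,0,0,2.2,0,0,1,0,0,0,2.8,0,0,1,0,0,0,3.4,0,0,1,0,0,0,4.0,0,0,1,0,0,0,4.5,0,0,1]
}}

```text
time: 8.45
tool_pos: [0.4729, -0.0238, 0.149]
ee_rot: [-3.139, -0.002, 1.379]
wrist_force: [-0.2, -0.7, -3.6]
width: 0.0124
finger_force: 30.0
```

Call:
{"api": "move_arm", "payload": {
  "deltas": [0,0,0,0.7,0,0,1,0,0,0,1.5,0,0,1,0,0,0,2.3,0,0,1,0,0,0,3.1,0,0,1,0,0,0,3.9,0,0,1,0,0,0,4.7,0,0,1,0,0,0,5.4,0,0,1,0,0,0,5.8,0,0,1]
}}

```text
time: 9.25
tool_pos: [0.4839, 0.0333, 0.149]
ee_rot: [-3.139, -0.002, 1.379]
wrist_force: [1.4, 0.1, -2.5]
width: 0.0119
finger_force: 30.0
```

Run:
```python
from h import *
lid('top','top4',roi=(150,150,310,290)); delta(tk(-.115,0,.148),79); print(robot.get_obs()['wrist_torque'])
```

```text
top lid pts 568 rect (array([494.1,  91.4]), array([189.4, 147.8]), 79.61) slope x,y deg [ 0.33 -0.41] z at [0.4998 0.0515] 0.1494
t 9.3 pos [0.484  0.0337 0.149 ] rpy [-1.7987e+02 -1.3000e-01  7.9050e+01] F [ 0.8  0.6 -3.2] w 0.0117
turn [-0.002 -0.002  0.001] shift cm [0.36 0.01 0.1 ]
[-0.11780969 -0.04162605  0.03163491]
```

View pics/top4.png

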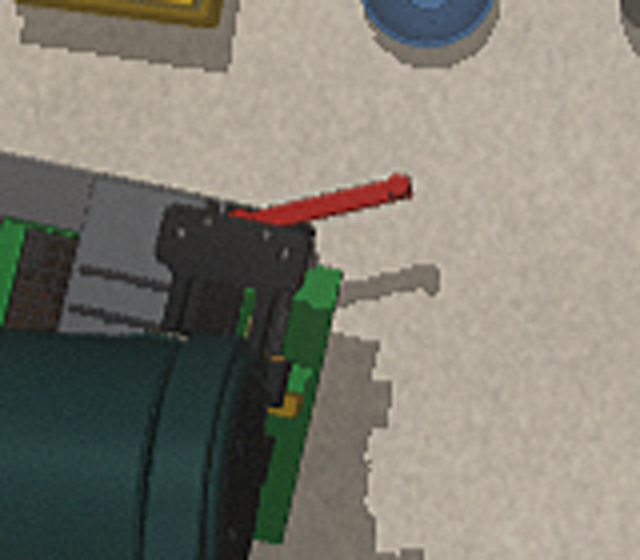

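Call:
{"api": "move_arm", "payload": {
  "deltas": [0,0,0,0,0,0.1,1,0,0,0,0,0,0.2,1,0,0,0,0,0,0.2,0.2,0,0,0,0,0,0.2,0.2,0,0,0,0,0,0.1,0.2,0,0,0,0,0,0.1,0.2]
}}

```text
time: 9.9
tool_pos: [0.4842, 0.0325, 0.1487]
ee_rot: [-3.141, -0.002, 1.379]
wrist_force: [-0.2, 0.3, 0.0]
width: 0.0372
finger_force: 0.0
```

Call:
{"api": "move_arm", "payload": {
  "deltas": [0,0,0,0,0,-0.5,0.2,0,0,0,0,0,-2,0.2,0,0,0,0,0,-4,0.2,0,0.1,0,-2,0,-5,0.6,0,0.25,0,-5,0,-5,1,0,0.4,0,-8,0,-5,1,0,0.52,0,-10,0,-5,1,0,0.611,0,-10.5,0,-5,1]
}}

```text
time: 10.7
tool_pos: [0.4637, -0.0738, 0.1983]
ee_rot: [-3.141, -0.616, 1.374]
wrist_force: [-0.6, 0.1, -0.5]
width: 0.0015
finger_force: 0.0
```

Run:
```python
from h import *
s,p,k,c=lid('top','top5',roi=(150,150,310,290)); delta(tk(-.170,0,.155),79,35); print(robot.get_obs()['joint_positions'].round(2))
```

```text
top lid pts 1889 rect (array([495.7,  90.1]), array([190.1, 149.2]), 79.03) slope x,y deg [ 0.04 -0.03] z at [0.4858 0.0559] 0.1471
t 10.75 pos [ 0.4629 -0.0747  0.1957] rpy [-179.58  -35.41   78.34] F [-0.  -1.1 -1.9] w 0.0008
turn [-0.001 -0.007 -0.009] shift cm [ 2.46 -0.01  6.74]
[-0.69  0.01  1.6   0.55  1.82 -0.43]
```

View pics/top5.png

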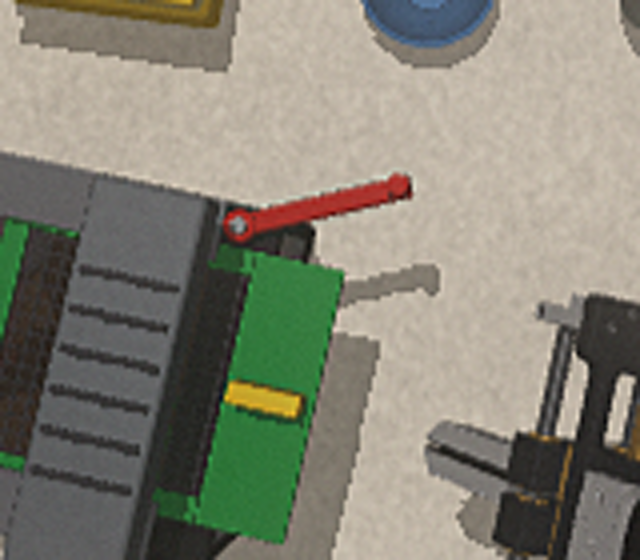

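Call:
{"api": "move_arm", "payload": {
  "deltas": [0,-0.003,-0.009,1,0,2.5,1,0,-0.005,-0.009,2,0,5,1,0,-0.007,-0.009,2.4,0,6.4,1,0,-0.007,-0.009,2.46,0,6.7,1,0,-0.007,-0.009,2.46,0,6.7,1]
}}

```text
time: 11.25
tool_pos: [0.475, -0.0125, 0.1574]
ee_rot: [3.137, -0.605, 1.39]
wrist_force: [0.5, -0.3, 0.3]
width: 0.0004
finger_force: 0.0
```

Run:
```python
from h import *
delta(tk(-.110,0,.155),79,35)
delta(tk(-.0865,0,.155),79,35)
```

```text
t 11.25 pos [ 0.475  -0.0125  0.1574] rpy [179.76 -34.66  79.65] F [ 0.5 -0.3  0.3] w 0.0004
turn [-0.002  0.006  0.009] shift cm [4.44 0.06 3.37]
t 11.25 pos [ 0.475  -0.0125  0.1574] rpy [179.76 -34.66  79.65] F [ 0.5 -0.3  0.3] w 0.0004
turn [-0.002  0.006  0.009] shift cm [6.37 0.08 4.7 ]
```

Call:
{"api": "move_arm", "payload": {
  "deltas": [0,0.003,0.005,0.45,0,0.45,1,0,0.006,0.009,0.9,0,0.85,1,0,0.006,0.009,1.45,0,1.25,1,0,0.006,0.009,2.0,0.02,1.65,1,0,0.006,0.009,2.6,0.03,2.1,1,0,0.006,0.009,3.2,0.04,2.5,1,0,0.006,0.009,3.8,0.05,2.9,1,0,0.006,0.009,4.4,0.06,3.35,1]
}}

```text
time: 12.05
tool_pos: [0.4859, 0.0418, 0.1548]
ee_rot: [-3.139, -0.612, 1.378]
wrist_force: [-1.6, -2.1, 3.0]
width: 0.0006
finger_force: 1.8
```

Run:
```python
from h import *
lid('top','top6',roi=(150,150,310,290));delta(tk(-.0865,0,.155),79,35)
```

```text
top lid pts 1142 rect (array([505., 136.]), array([189.2, 148.5]), 78.56) slope x,y deg [-0.05 -0.05] z at [0.4935 0.121 ] 0.147
t 12.1 pos [0.4857 0.0429 0.1548] rpy [-179.84  -35.12   78.97] F [ 0.7 -0.6  1.2] w 0.0006
turn [-0.002 -0.002 -0.   ] shift cm [1.87 0.02 1.29]
```

View pics/top6.png

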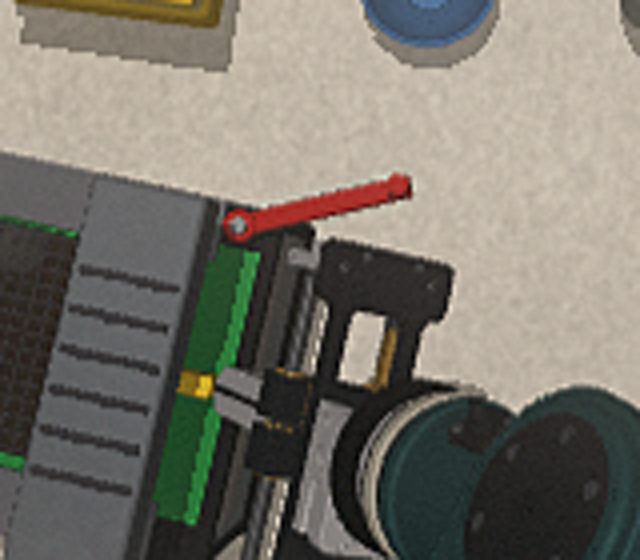

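Call:
{"api": "move_arm", "payload": {
  "deltas": [0,0,0,0.2,0,0.14,1,0,0,0,0.45,0,0.31,1,0,0,0,0.7,0,0.48,1,0,0,0,0.95,0,0.65,1,0,0,0,1.2,0,0.83,1,0,0,0,1.4,0,0.97,1,0,0,0,1.55,0,1.07,1,0,0,0,1.7,0,1.18,1]
}}

```text
time: 12.9
tool_pos: [0.4896, 0.0617, 0.1547]
ee_rot: [-3.139, -0.612, 1.377]
wrist_force: [-0.9, -1.9, 0.4]
width: 0.0003
finger_force: 1.1
```

Run:
```python
from h import *
delta(tk(-.0865,0,.155),79,35)
```

```text
t 12.9 pos [0.4896 0.0617 0.1547] rpy [-179.82  -35.05   78.9 ] F [-0.9 -1.9  0.4] w 0.0003
turn [-0.002 -0.001 -0.001] shift cm [ 0.31 -0.    0.17]
```

Call:
{"api": "move_arm", "payload": {
  "deltas": [0,0,0,0.07,0,0.05,1,0,0,0,0.14,0,0.1,1,0,0,0,0.2,0,0.14,1,0,0,0,0.26,0,0.18,1,0,0,0,0.3,0,0.21,1]
}}

```text
time: 13.4
tool_pos: [0.4908, 0.0639, 0.1547]
ee_rot: [-3.14, -0.609, 1.377]
wrist_force: [-1.1, -6.3, 0.4]
width: 0.0006
finger_force: 3.4
```

Call:
{"api": "move_arm", "payload": {
  "deltas": [0,0,0,0.04,0,0.03,1,0,0,0,0.08,0,0.06,1,0,0,0,0.12,0,0.08,1,0,0,0,0.12,0,0.08,1]
}}

```text
time: 13.8
tool_pos: [0.4912, 0.0641, 0.1547]
ee_rot: [-3.141, -0.607, 1.377]
wrist_force: [-2.0, -9.9, 2.3]
width: 0.0008
finger_force: 4.9
```

Run:
```python
from h import *
s,p,k,c=lid('top');delta(tk(-.0865,0,.155),79,35)
q=(p[:,:2]-[.5061,.1486]); u=np.array([.1908,.9816]); X=q@u*1000; print(np.percentile(X,[.5,99.5]))
```

```text
top lid pts 246 rect (array([505.3, 150.9]), array([173.4, 131.2]), 79.35) slope x,y deg [-0.11  0.06] z at [0.4713 0.1496] 0.1471
t 13.85 pos [0.4911 0.0641 0.1547] rpy [-179.97  -34.77   78.87] F [-0.7 -8.8  2.4] w 0.0007
turn [ 0.001  0.004 -0.002] shift cm [ 0.09 -0.11  0.02]
[-84.80101383  87.08934827]
```

Call:
{"api": "move_arm", "payload": {
  "deltas": [0,0,0,-0.8,0,-0.6,1,0,0,0,-2.5,0,-1.7,1,0,0,0,-4.9,0,-3.4,1,0,-0.1,0,-6.5,0,-4.6,1,0,-0.25,0,-6,0,-6,1,0,-0.4,0,-5.5,0,-8,1,0,-0.5,0,-5,0,-9,1,0,-0.61,0,-5,0,-9,1]
}}

```text
time: 14.65
tool_pos: [0.4742, -0.0243, 0.203]
ee_rot: [3.138, 0.0, 1.379]
wrist_force: [1.4, 0.4, -0.7]
width: 0.0005
finger_force: 0.0
```

Run:
```python
from h import *
s=robot.snapshot('top'); P=cloud(s); hsv=cv2.cvtColor(s['image'],cv2.COLOR_RGB2HSV).astype(int); x,y,z=P[...,0],P[...,1],P[...,2]
save(s,'top7',(150,150,310,290),4)
K=(s['depth']>0)&((hsv[...,0]<8)|(hsv[...,0]>172))&(hsv[...,1]>150)&(abs(z-.172)<.008)&(x>.5)&(x<.65)&(abs(y)<.1)
print('post',P[K].mean(0),K.sum(), 'model',tk(-.1759,-.1253,.1735))
print(tk(-.1835,-.1502,.2)); delta(tk(-.1835,-.1502,.2),152)
```

```text
post [ 0.59651892 -0.04749423  0.17448589] 22 model [ 0.59613458 -0.04647659  0.1735    ]
[ 0.61912695 -0.0586881   0.2       ]
t 14.7 pos [ 0.4741 -0.0211  0.2019] rpy [1.7992e+02 4.0000e-02 7.9260e+01] F [0.9 2.2 0.5] w 0.0008
turn [ 1.00e-03  1.00e-03 -1.27e+00] shift cm [-0.99 14.95  0.21]
```

View pics/top7.png

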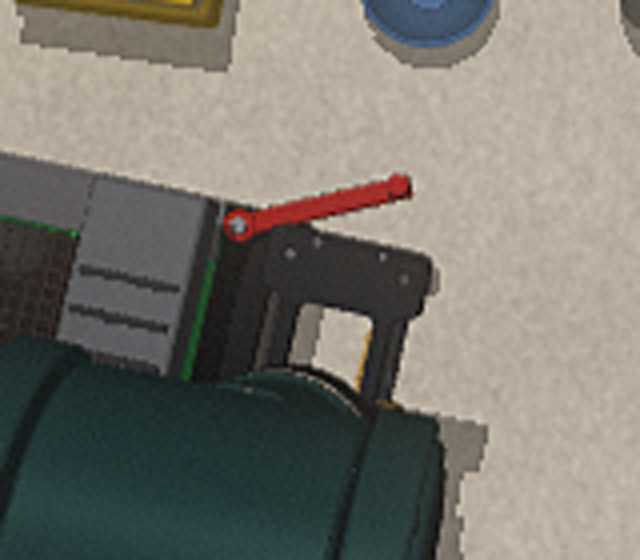

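Call:
{"api": "move_arm", "payload": {
  "deltas": [0,0,-0.15,-0.2,2,0,1,0,0,-0.3,-0.4,4,0,1,0,0,-0.45,-0.6,7,0,1,0,0,-0.6,-0.8,10,0,1,0,0,-0.75,-1,13,0,1,0,0,-0.9,-1,15,0,1,0,0,-1.05,-1,15,0,1,0,0,-1.2,-1,15,0,1]
}}

```text
time: 15.5
tool_pos: [0.6183, -0.0628, 0.1977]
ee_rot: [3.139, -0.007, 2.585]
wrist_force: [0.1, -0.2, -0.9]
width: 0.0004
finger_force: 0.0
```

Run:
```python
from h import *
delta(tk(-.1835,-.1502,.159),152); print(robot.get_obs()['joint_positions'].round(2))
```

```text
t 15.5 pos [ 0.6183 -0.0628  0.1977] rpy [179.86  -0.41 148.12] F [ 0.1 -0.2 -0.9] w 0.0004
turn [ 0.003 -0.007 -0.068] shift cm [0.12 0.38 3.87]
[-0.2   0.25  1.2   0.    1.7  -1.21]
```

Call:
{"api": "move_arm", "payload": {
  "deltas": [0,-0.004,-0.068,0,0.2,1,1,0,-0.004,-0.068,0,0.2,2.5,1,0,-0.004,-0.068,0,0.2,3.6,1,0,-0.004,-0.068,0,0.2,3.8,1,0,-0.004,-0.068,0,0.2,3.8,1]
}}

```text
time: 16.0
tool_pos: [0.6188, -0.061, 0.1602]
ee_rot: [3.141, -0.001, 2.646]
wrist_force: [-0.4, 0.1, -0.1]
width: 0.0002
finger_force: 0.0
```

Run:
```python
from h import *
delta(tk(-.1835,-.1502,.159),152)
o=robot.get_obs(); R0=rot(o['ee_rot'])
for q in (.17,.3,.45,.6,.75,.9,1.05,1.2,1.35,1.5,1.6,1.7,1.8):
    th=3.74-q; pt=np.array([-.094+.09*np.cos(th),-.088+.09*np.sin(th)])-.014*np.array([.292,.956])
    print(q,(R0.T@(tk(*pt,.159)-o['tool_pos'])*100).round(2))
```

```text
t 16.0 pos [ 0.6188 -0.061   0.1602] rpy [ 1.7996e+02 -6.0000e-02  1.5161e+02] F [-0.4  0.1 -0.1] w 0.0002
turn [ 0.001 -0.001 -0.007] shift cm [0.08 0.22 0.12]
0.17 [1.27 0.22 0.13]
0.3 [ 2.19 -0.51  0.13]
0.45 [ 3.36 -1.18  0.13]
0.6 [ 4.61 -1.68  0.13]
0.75 [ 5.93 -1.98  0.13]
0.9 [ 7.27 -2.09  0.13]
1.05 [ 8.62 -1.99  0.13]
1.2 [ 9.93 -1.69  0.13]
1.35 [11.19 -1.2   0.13]
1.5 [12.35 -0.53  0.14]
1.6 [13.07  0.02  0.14]
1.7 [13.73  0.63  0.14]
1.8 [14.33  1.3   0.14]
```

Call:
{"api": "move_arm", "payload": {
  "deltas": [0,0,0,0.5,0.2,0.1,1,0,0,0,1.0,0.2,0.1,1,0,0,0,1.4,0.1,0.1,1,0,0,0,2.2,-0.5,0.1,1,0,0,0,3.0,-1.0,0.1,1,0,0,0,3.9,-1.4,0.1,1,0,0,0,4.9,-1.75,0.1,1,0,0,0,5.9,-1.98,0.1,1]
}}

```text
time: 16.8
tool_pos: [0.5569, -0.0509, 0.1606]
ee_rot: [3.141, 0.002, 2.646]
wrist_force: [0.2, -2.7, 0.2]
width: 0.0003
finger_force: 1.5
```

Run:
```python
from h import *
delta(tk(-.1835,-.1502,.159),152)
s=robot.snapshot('top'); save(s,'top8',(150,150,310,290),4)
o=robot.get_obs(); R0=rot(o['ee_rot'])
for q in (.75,.9,1.05,1.2,1.35,1.5,1.6,1.7,1.8,1.9):
    th=3.74-q; pt=np.array([-.094+.09*np.cos(th),-.088+.09*np.sin(th)])-.014*np.array([.292,.956])
    print(q,(R0.T@(tk(*pt,.159)-o['tool_pos'])*100).round(2))
```

```text
t 16.8 pos [ 0.5569 -0.0509  0.1606] rpy [1.7999e+02 1.0000e-01 1.5161e+02] F [ 0.2 -2.7  0.2] w 0.0003
turn [ 0.     0.002 -0.007] shift cm [-5.84  2.27  0.17]
0.75 [-0.14  0.05  0.17]
0.9 [ 1.2  -0.05  0.17]
1.05 [2.55 0.05 0.17]
1.2 [3.86 0.34 0.17]
1.35 [5.12 0.84 0.17]
1.5 [6.28 1.51 0.17]
1.6 [7.   2.05 0.17]
1.7 [7.66 2.67 0.17]
1.8 [8.26 3.34 0.17]
1.9 [8.78 4.07 0.17]
```

View pics/top8.png

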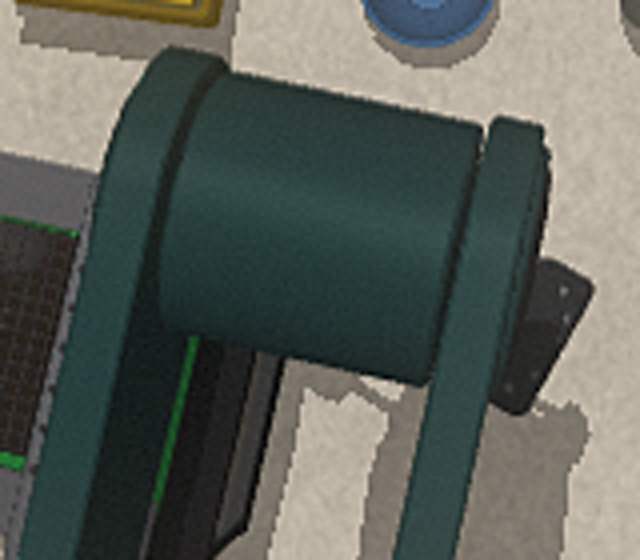

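The arm hides the keeper in this crop, but 2.7 N of reaction says the post is being pushed. The green lid edge is still straight along the hood.

Call:
{"api": "move_arm", "payload": {
  "deltas": [0,0,0,0.7,0,0.1,1,0,0,0,1.5,0,0.1,1,0,0,0,2.5,0.05,0.1,1,0,0,0,3.4,0.22,0.1,1,0,0,0,4.3,0.5,0.1,1,0,0,0,5.1,0.84,0.1,1,0,0,0,5.9,1.25,0.1,1,0,0,0,6.5,1.65,0.1,1]
}}

```text
time: 17.65
tool_pos: [0.5081, -0.004, 0.1592]
ee_rot: [3.14, 0.001, 2.647]
wrist_force: [0.9, -0.6, -0.3]
width: 0.0004
finger_force: 0.4
```

Run:
```python
from h import *
o=robot.get_obs(); R0=rot(o['ee_rot']); print(o['wrist_force'])
for q in (1.5,1.6,1.7,1.8,1.9):
    th=3.74-q; pt=np.array([-.094+.09*np.cos(th),-.088+.09*np.sin(th)])-.014*np.array([.292,.956])
    print(q,(R0.T@(tk(*pt,.159)-o['tool_pos'])*100).round(2))
```

```text
[ 0.90028677 -0.58423785 -0.30512856]
1.5 [-0.09 -0.28  0.02]
1.6 [0.63 0.27 0.02]
1.7 [1.29 0.88 0.02]
1.8 [1.88 1.56 0.02]
1.9 [2.41 2.29 0.02]
```

Call:
{"api": "move_arm", "payload": {
  "deltas": [0,0,0,0.3,0.1,0,1,0,0,0,0.6,0.25,0,1,0,0,0,0.95,0.55,0,1,0,0,0,1.3,0.9,0,1,0,0,0,1.6,1.2,0,1,0,0,0,1.9,1.56,0,1,0,0,0,1.9,1.56,0,1]
}}

```text
time: 18.35
tool_pos: [0.4989, 0.0182, 0.1592]
ee_rot: [3.141, 0.0, 2.647]
wrist_force: [0.2, -0.5, 0.9]
width: 0.0005
finger_force: 0.0
```

Call:
{"api": "move_arm", "payload": {
  "deltas": [0,0,0,-1,0,0,1,0,0,0,-3,0,-1,1,0,0,0,-6,0,-3,1,0,0,0,-10,0,-5,1,0,0,0,-15,0,-7,1,0,0,0,-20,0,-7,1,0,0,0,-24,0,-7,1,0,0,0,-24,0,-7,1]
}}

```text
time: 19.15
tool_pos: [0.7138, -0.1004, 0.222]
ee_rot: [-3.139, -0.005, 2.643]
wrist_force: [-0.2, 0.2, -0.8]
width: 0.0006
finger_force: 0.0
```

Run:
```python
from h import *
s=robot.snapshot('top'); save(s,'top9',(90,120,290,310),4); print(robot.get_obs()['tool_pos'])
P=cloud(s); hsv=cv2.cvtColor(s['image'],cv2.COLOR_RGB2HSV).astype(int); x,y,z=P[...,0],P[...,1],P[...,2]
K=(s['depth']>0)&((hsv[...,0]<8)|(hsv[...,0]>172))&(hsv[...,1]>150)&(abs(z-.16)<.02)&(x>.4)&(x<.65)&(abs(y)<.1)
print('keeper',rect(P[K]),K.sum())
```

```text
[ 0.71178754 -0.09857537  0.22379109]
keeper (array([0., 0.]), array([0., 0.]), 0.0) 0
```

View pics/top9.png

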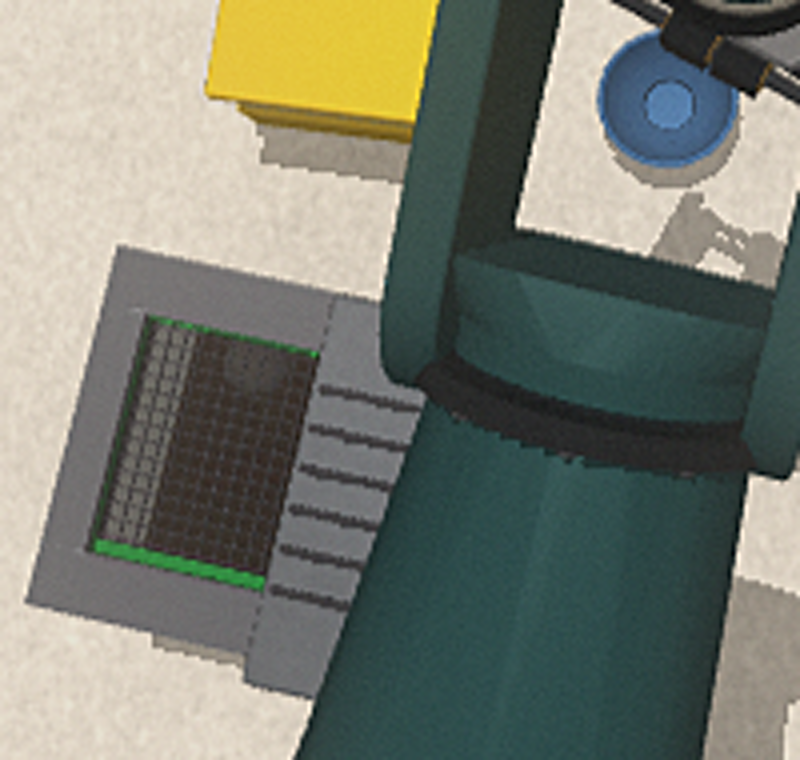

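The crop shows the lid home (no gap at the back stop), but the arm covers the keeper. I'll move the arm aside to check it.

Call:
{"api": "move_arm", "payload": {
  "deltas": [0,0,0,0.4,-2,-0.5,1,0,0,0,1,-6,-1,1,0,0,0,2,-10,-2,1,0,0,0,3,-15,-3,1,0,0,0,4,-20,-3,1,0,0,0,5,-25,-3,1,0,0,0,5.7,-30,-3,1,0,0,0,5.7,-31,-3,1]
}}

```text
time: 20.0
tool_pos: [0.508, -0.3449, 0.2626]
ee_rot: [-3.14, 0.005, 2.641]
wrist_force: [-0.7, -0.8, -0.1]
width: 0.0006
finger_force: 0.0
```

Run:
```python
from h import *
for n in('top','scene'):
    s=robot.snapshot(n); save(s,n+'10',k=1.5)
    P=cloud(s); hsv=cv2.cvtColor(s['image'],cv2.COLOR_RGB2HSV).astype(int); x,y,z=P[...,0],P[...,1],P[...,2]
    K=(s['depth']>0)&((hsv[...,0]<8)|(hsv[...,0]>172))&(hsv[...,1]>150)&(abs(z-.16)<.025)&(x>.4)&(x<.65)&(abs(y)<.1)
    print(n,'keeper',rect(P[K]),K.sum())
print('pin,tip shut',tk(-.094,-.088,0),tk(-.094,.002,0))
o=robot.get_obs(); print(o['tool_pos'],o['time'],o['qvel'].round(2))
```

```text
top keeper (array([529.9,  46.6]), array([ 16.2, 107. ]), 80.62) 251
scene keeper (array([553.5,  57.9]), array([55.4, 68.8]), 78.82) 139
pin,tip shut [0.57514715 0.04103585 0.        ] [0.4868007  0.05820866 0.        ]
[ 0.51047568 -0.34323809  0.26182079] 20.1 [ 0.06  0.03 -0.01  0.03  0.    0.02]
```

View pics/top10.png

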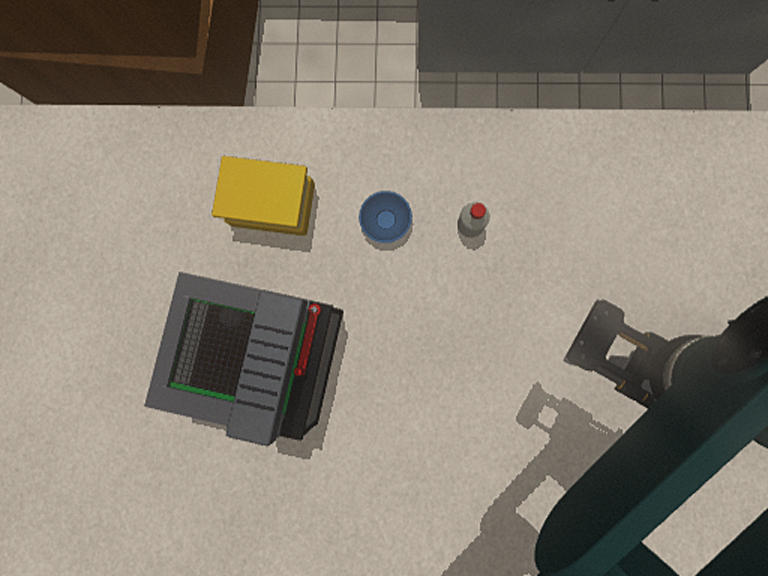

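The keeper now lies along the rear of the lid, from (314,310) to (300,372), so it is shut. The dish, bottle and carrier are where they were. I'll let the arm settle, then hand in.

Call:
{"api": "move_arm", "payload": {
  "deltas": [0,0,0,0,0,0,1,0,0,0,0,0,0,1,0,0,0,0,0,0,1]
}}

```text
time: 20.4
tool_pos: [0.514, -0.3404, 0.2594]
ee_rot: [3.14, 0.002, 2.65]
wrist_force: [-1.1, -0.3, 0.1]
width: 0.0003
finger_force: 0.0
```

```bash
python3 -c "
from bench import robot
print(robot.close_job())"
```

```text
the job is handed in; nothing more can be done
None
```

The lid is fully home against the back, the red keeper bar is snapped shut behind it, the lamp and other goods are where they were, and the job was handed in at about 20 s.

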